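# Metal detector check: longest test bar onto the narrow stand

## Task

Get the metal detector check ready: take the longest of the three white test bars from the steel table and lay it flat on top of the narrow T-shaped steel stand on the conveyor belt, lengthwise along the rail and centred on it. Lower it onto the rail rather than dropping it, let go, and leave the other two bars where they are.

Things in the scene. Friction and masses are not known exactly. Their poses are not given: they have to be found in the camera images.
- bar_long: white plastic test bar, 160 mm long (its x axis), 44 mm wide (y), 30 mm high (z), about 170 to 270 g, plain apart from a small dark steel dot in the middle of its top; lies flat on the table. Origin: centre of its underside. The longest of the three bars: the one to place. It can lie at any of the three places of the row of bars.
- bar_mid: white plastic test bar, 120 mm long (its x axis), 44 mm wide (y), 30 mm high (z), about 160 g, plain apart from a small dark steel dot in the middle of its top; lies flat on the table. Origin: centre of its underside. Middle one of the three bars: stays where it is.
- bar_short: white plastic test bar, 80 mm long (its x axis), 44 mm wide (y), 30 mm high (z), about 100 g, plain apart from a small dark steel dot in the middle of its top; lies flat on the table. Origin: centre of its underside. Shortest of the three bars: stays where it is.
- stand: fixed T-shaped steel stand on the cream conveyor belt: a thin web on a 100 x 80 x 8 mm foot carries a narrow flat level rail, 130 mm long (its x axis), 30 mm wide (y), 10 mm thick. Origin: centre of the foot's underside, on the belt 60 mm above the table; the rail's top is 90 mm above the origin, z up. The long bar overhangs it 15 mm at each end, 7 mm each side; either end may point either way.
Not all that is in view belongs to the job. Leave any orange or red look-alike of the bar_long alone.

How it is judged:
On the way, in this order (a step that is already met when the one before it is completed fails the run):
1. the longest bar is lifted off the table in the fingers (height (world z) of bar_long above 0.04 m and contact force between the fingers and bar_long above 0.5 N), for 0.1 s.
2. the bar, still held, is lowered to within 15 mm of the top of the rail, over it (contact force between the fingers and bar_long above 0.5 N and z of bar_long in the frame of stand between 0.08 and 0.105 m and x of bar_long in the frame of stand between -0.03 and 0.03 m and y of bar_long in the frame of stand between -0.02 and 0.02 m), for 0.1 s.
At the end, for the whole second after the job is handed in: The longest bar lies flat and at rest on top of the stand's rail, its middle within 20 mm of the rail's middle lengthwise and within 14 mm sideways, in line with the rail within 12 degrees, released; the two other bars are within 30 mm of where they started (z of bar_long in the frame of stand between 0.086 and 0.095 m and x of bar_long in the frame of stand between -0.02 and 0.02 m and y of bar_long in the frame of stand between -0.014 and 0.014 m and angle between the x axis of bar_long and the x axis of stand, either way round below 0.21 rad and angle between bar_long's own z axis and vertical below 0.1 rad and contact force between bar_long and stand above 0.3 N and linear speed of bar_long below 0.02 m/s and angular speed of bar_long below 0.1 rad/s and distance of each of bar_mid, bar_short from where it was at the start of the episode below 0.03 m); the robot touches nothing.
It fails at once if the middle or the short bar is moved more than 30 mm (distance of any of bar_mid, bar_short from where it was at the start of the episode above 0.03 m).
It also fails if it takes over 37 s, if anything falls off the work surface, if the arm or the gripper's body presses on something with over 40 N, if the wrist force passes 120 N, or if a joint passes its speed limit or range.

## Robot

A 7-joint arm with a two-finger parallel gripper is mounted at the origin on the work surface. World frame = base frame: x ahead of the robot, y to its left, z up, the work surface at z = 0. Lengths are in m, angles in rad, forces in N, time in s.
With the tool pointing down it reaches from about 0.425 to 0.875 m from the base axis. Payload 4.7 kg.
Tool frame: the origin (TCP) lies midway between the tips of the shut fingers; the grasp point (between the pads) lies 19 mm behind it (ctrl.hold_point_z is the distance from the TCP to the grasp point, in m); z points along the fingers, y is the direction in which the jaws open and shut (so a half turn about z gives the same grasp; the last joint's range is limited). The gripper opens to 85 mm and grips with 20 to 120 N. Pads are 22 mm wide; open, the fingers measure 114 mm over their backs; the gripper's body (76 mm by 85 mm) begins 54 mm behind the grasp point. The pads swing forward as they close: fully open they stand 13 mm farther back than shut.
Start: joints at [1.14, 0.321, -0.07, 1.45, 0.023, 1.371, -0.057], TCP at [0.28, -0.587, 0.231] pointing down, gripper open.
Joint ranges: [-2.86, 2.86], [-0.3, 2.09], [-1.38, 1.24], [0.06, 2.45], [-1.56, 4.7], [0.09, 2.05], [-2.69, 2.69]. Speed limits (rad/s): [2.57, 2.57, 3.14, 3.14, 3.14, 3.14, 3.14].

## Interface

Orientations are given as a unit quaternion [w, x, y, z].
In Python, from station import monitor, eyes, ticket, ctrl gives the robot as it stands.
- The arm moves only by the tool apply_moves, never from a script. Its arguments are lists of equal length, an entry for each row: "dp": the shift along the tool's x, y, z in mm, a list of three; "turn": the turn about the tool's z in rad; "fingers": the finger opening in mm, from 0 to 85.4. A call has 1 to 10 rows; each row is the pose to reach, as a shift and turn from the pose measured when the call began, along the tool's axes at that moment; what a row does not reach only later rows make up. A row lasts 1/10 s, in which the tool goes at most 50 mm and 8.59 degrees, less where a joint would pass 70% of its speed; a pose out of reach is approached as far as the arm can. A call with a gripper value outside its range is refused whole. The fingers move at their own pace and stop on an object; the grip force is fixed at half the most. Time passes only in rows, so rows that repeat a pose let the fingers close. It gives the time, the measured TCP pose, the force and the opening at its end, in the units of the state.
- monitor.get_obs(): the state, without advancing time (a new reading comes with each control period).
- eyes.camera(name): name is "scene" or "top" or "wrist"; returns the picture (400x640x3 uint8, red, green, blue); there is no depth.
- eyes.get_calibration(name): a dict with "fx", "fy", "cx", "cy" (pixels), "extrinsics" (4x4, takes a point from camera to world coordinates); the wrist camera has in their place "T_tool_cam" (4x4, takes a point from camera to tool coordinates, whose origin is the TCP and whose axes are the flange's). Camera axes: x right, y down, z forward; pixel columns grow to the right and rows downward; lengths in m; the calibration is good to about 2 mm. A picture is of the moment at which its call begins: read the wrist's pose just before it. get_calibration takes no time and is no camera call.
- ticket.job_done(): hands the job in, once; it reports no verdict.
The state is a dict: "time_s": time; "joints": joint angles; "joint_velocities": joint speeds; "joint_efforts": joint torques, N m; "eef_pos": TCP position; "orientation": TCP orientation; "contact_force": force on the tool from outside, world axes, zero at the start; "ft_torque": the same for the moment, N m; "gripper_width": finger opening in m.
Only numpy, scipy, OpenCV 4.12 (cv2) and the standard library are available. Lean on these libraries where they do the work, as an engineer would, in place of code of your own. Each camera call takes 0.05 s, during which the arm holds its last target.

## Working session

There is one attempt and no reset: what is moved stays moved. The work goes in short steps, Python scripts to look and compute and a tool call to move; the robot and the scene stay as the last step left them, time stands still between calls to the robot, and variables do not carry over. Pictures are saved under pics/ and viewed, and the job is handed in when it is done.

Besides the shell and the picture viewer there is one more tool, called after "Request:" as name(argument=value, ...), one argument or row to a line, values as JSON. apply_moves: Moves the arm, as the interface text tells. Its arguments: {"type":"object","properties":{"dp":{"type":"array"},"turn":{"type":"array"},"fingers":{"type":"array"}},"required":["dp","turn","fingers"]}

```bash
mkdir -p pics
python3 - <<'E'
from station import monitor, eyes, ticket, ctrl
import cv2, numpy as np
o=monitor.get_obs(); print(o['time_s'],o['eef_pos'],o['orientation'],o['gripper_width'],ctrl.hold_point_z)
for n in ['scene','top']:
    im=eyes.camera(n); cv2.imwrite(f'pics/{n}0.png',im[:,:,::-1]); c=eyes.get_calibration(n); print(n,c)
print(eyes.get_calibration('wrist'))
E
```

```text
0.0 [ 0.27939068 -0.58628442  0.23023339] [-9.18396930e-04  9.75371159e-01  2.20567886e-01 -2.57201223e-04] 0.08551817082476253 0.0187
scene {'fx': 416.4598482249251, 'fy': 416.4598482249251, 'cx': 315.9384871579179, 'cy': 201.1866846954795, 'extrinsics': array([[-0.6388543 ,  0.42879213, -0.63875072,  1.17276982],
       [ 0.76916368,  0.33884971, -0.54181925,  0.64946206],
       [-0.01588733, -0.83744742, -0.54628693,  0.70328912],
       [ 0.        ,  0.        ,  0.        ,  1.        ]])}
top {'fx': 489.8766399931265, 'fy': 489.8766399931265, 'cx': 318.66312186172706, 'cy': 202.39893729500463, 'extrinsics': array([[ 0.0164283 , -0.995926  ,  0.08866522,  0.36156042],
       [-0.99954891, -0.01412863,  0.02650218,  0.02891677],
       [-0.02514149, -0.08906061, -0.99570885,  1.23840194],
       [ 0.        ,  0.        ,  0.        ,  1.        ]])}
{'fx': 342.73366279760086, 'fy': 342.73366279760086, 'cx': 321.92489116638455, 'cy': 205.10779604581782, 'T_tool_cam': array([[-7.09712268e-04, -9.53459437e-01, -3.01520478e-01,
         7.74165946e-02],
       [ 9.99999655e-01, -8.07101306e-04,  1.98415493e-04,
         5.29353190e-04],
       [-4.32538696e-04, -3.01520233e-01,  9.53459680e-01,
        -1.42546020e-01],
       [ 0.00000000e+00,  0.00000000e+00,  0.00000000e+00,
         1.00000000e+00]])}
```

View pics/top0.png

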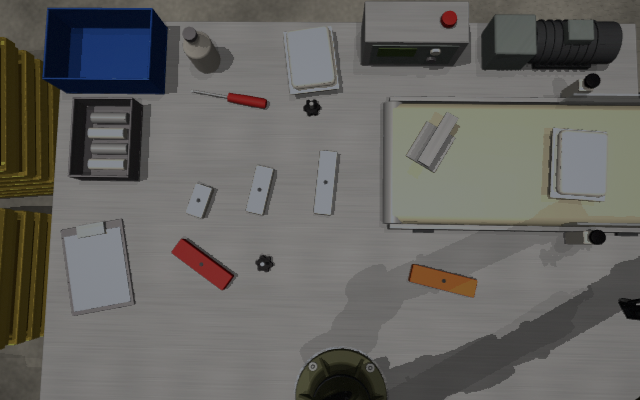

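View pics/scene0.png

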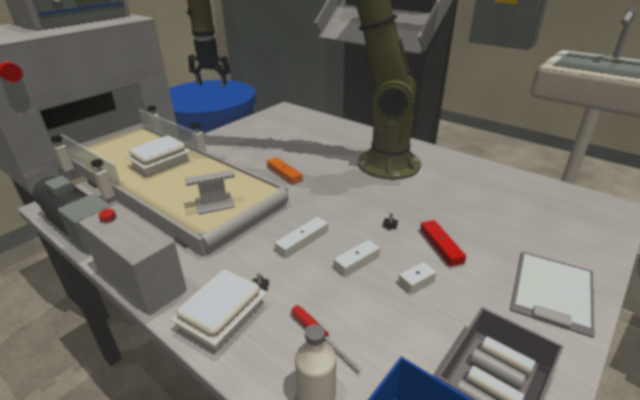

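Three white bars are in the top picture at about (200,200), (260,190) and (326,182). The one at (326,182) looks longest. The red one (202,264) and the orange one (443,281) are look-alikes. The stand is on the belt at about (435,142). I'll enlarge the picture to confirm and measure.

Run:
```python
import cv2
im=cv2.imread('pics/top0.png')
cv2.imwrite('pics/cropbars.png',cv2.resize(im[140:225,180:345],None,fx=4.8,fy=4.8,interpolation=cv2.INTER_CUBIC))
cv2.imwrite('pics/cropstand.png',cv2.resize(im[100:180,390:480],None,fx=7,fy=7,interpolation=cv2.INTER_CUBIC))
```

```text
(no output)
```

View pics/cropbars.png

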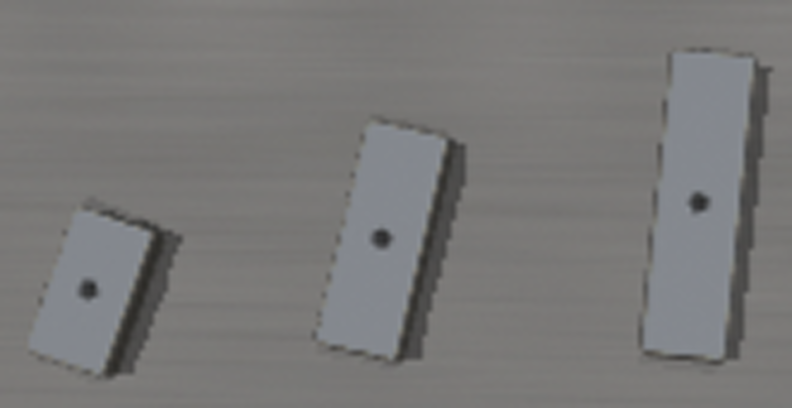

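View pics/cropstand.png

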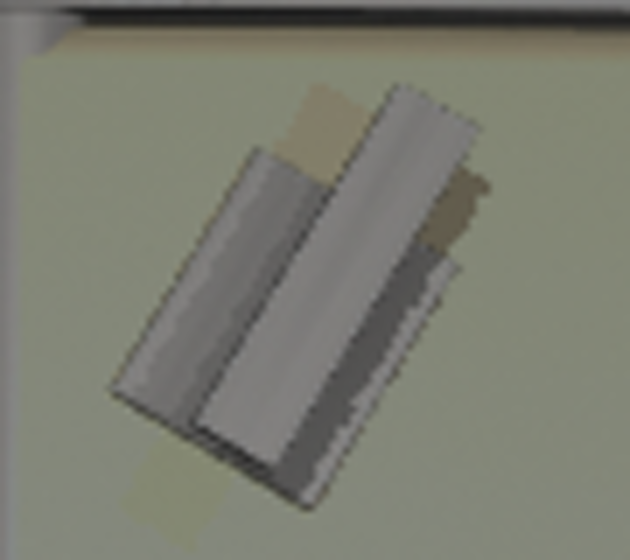

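The crop confirms it: the right-hand bar at (326,182) is about 64 px long, against about 48 px and 31 px for the others. Its top corners in the crop are (672,50), (756,56), (724,361) and (642,353). The rail's top corners are (398,82), (481,128), (277,467) and (198,424). Next I'll convert these to positions.

```bash
cat > h.py <<'E'
from station import monitor, eyes, ticket, ctrl
import numpy as np, cv2
from scipy.spatial.transform import Rotation as R
def tcp():
    o=monitor.get_obs(); T=np.eye(4); q=o['orientation']; T[:3,:3]=R.from_quat([q[1],q[2],q[3],q[0]]).as_matrix(); T[:3,3]=o['eef_pos']; return o,T
def ray(c,E,uv,z):
    uv=np.atleast_2d(uv).astype(float)
    d=np.c_[(uv[:,0]-c['cx'])/c['fx'],(uv[:,1]-c['cy'])/c['fy'],np.ones(len(uv))]@E[:3,:3].T
    p=E[:3,3]; return p+d*((z-p[2])/d[:,2])[:,None]
def rect(P):  # corners -> centre, long-axis angle, dims
    P=P[:,:2]; e=[np.linalg.norm(P[(i+1)%4]-P[i]) for i in range(4)]
    a=(P[3]-P[0])+(P[2]-P[1]) if e[0]<e[1] else (P[1]-P[0])+(P[2]-P[3])
    return P.mean(0).round(4), round(float(np.arctan2(a[1],a[0])%np.pi),4), np.round(e,4)
E
python3 - <<'E'
from h import *
c=eyes.get_calibration('top');E=c['extrinsics']
b=(np.array([(672,50),(756,56),(724,361),(642,353)])+.5)/4.8-.5+[180,140]
s=(np.array([(398,82),(481,128),(277,467),(198,424)])+.5)/7-.5+[390,100]
print('bar',rect(ray(c,E,b,.03)));print('rail',rect(ray(c,E,s,.15)))
d=(np.array([[698,202],[381,238],[88,289]])+.5)/4.8-.5+[180,140]
print('dots',ray(c,E,d,.03))
o,T=tcp(); print(T.round(4)); print(o['joints'])
E
```

```text
bar (array([0.52  , 0.0458]), 3.056, array([0.0439, 0.1599, 0.0424, 0.1589]))
rail (array([ 0.6055, -0.2075]), 2.6145, array([0.0303, 0.1289, 0.0285, 0.1293]))
dots [[0.52107613 0.04612109 0.03      ]
 [0.50009304 0.21033123 0.03      ]
 [0.4713686  0.36235101 0.03      ]]
[[ 9.027e-01  4.303e-01 -9.000e-04  2.794e-01]
 [ 4.303e-01 -9.027e-01  1.500e-03 -5.863e-01]
 [-1.000e-04 -1.700e-03 -1.000e+00  2.303e-01]
 [ 0.000e+00  0.000e+00  0.000e+00  1.000e+00]]
[ 1.14011084  0.3217521  -0.07005676  1.45155464  0.02262     1.37081297
 -0.0569143 ]
```

The measured bar (160x43 mm) and rail (129x29 mm) match their descriptions. The bar is centred at (0.520, 0.046) at angle -0.086. The rail is centred at (0.6055, -0.2075) at angle -0.527. I'll hover over the bar with a turn of +0.53.

Request:
apply_moves(
  dp=[
    [489,-467,-20],
    [489,-467,-20],
    [489,-467,-20],
    [489,-467,-20],
    [489,-467,-20],
    [489,-467,-20],
    [489,-467,-20],
    [489,-467,-20],
    [489,-467,-20],
    [489,-467,-20],
  ],
  turn=[0.53,0.53,0.53,0.53,0.53,0.53,0.53,0.53,0.53,0.53],
  fingers=[85,85,85,85,85,85,85,85,85,85],
)

```text
time_s: 1.1
eef_pos: [0.457, -0.1181, 0.2458]
orientation: [-0.001, 0.999, -0.043, -0.0]
contact_force: [2.1, -0.3, -1.0]
gripper_width: 0.085
```

Request:
apply_moves(
  dp=[
    [49,-169,0],
    [49,-169,0],
    [49,-169,0],
    [49,-169,0],
    [49,-169,0],
    [49,-169,0],
  ],
  turn=[0,0,0,0,0,0],
  fingers=[85,85,85,85,85,85],
)

```text
time_s: 1.7
eef_pos: [0.5199, 0.0462, 0.2454]
orientation: [-0.0, 0.999, -0.042, -0.001]
contact_force: [-1.4, -1.0, 0.0]
gripper_width: 0.0851
```

Run:
```python
from h import *
o,T=tcp(); im=eyes.camera('wrist'); np.save('T1.npy',T)
cv2.imwrite('pics/w1.png',im[:,:,::-1]); print(T.round(4),o['joints'].round(3) if hasattr(o['joints'],'round') else o['joints'])
c=eyes.get_calibration('wrist');E=T@c['T_tool_cam']
a=-0.0856;u=np.array([np.cos(a),np.sin(a),0]);v=np.array([-u[1],u[0],0])
for i,j in [(0,0),(1,1),(1,-1),(-1,-1),(-1,1)]:
    p=np.array([.5205,.046,.03])+u*.08*i+v*.022*j
    q=np.linalg.inv(E)@np.r_[p,1]; print((q[0]/q[2]*c['fx']+c['cx']).round(1),(q[1]/q[2]*c['fy']+c['cy']).round(1))
```

```text
[[ 9.965e-01 -8.380e-02 -2.100e-03  5.199e-01]
 [-8.380e-02 -9.965e-01  8.000e-04  4.620e-02]
 [-2.100e-03 -6.000e-04 -1.000e+00  2.454e-01]
 [ 0.000e+00  0.000e+00  0.000e+00  1.000e+00]] [ 0.457  0.077 -0.622  1.725  0.045  1.356 -1.828]
321.9 172.3
299.8 93.2
344.1 93.2
341.2 241.6
302.4 241.6
```

View pics/w1.png

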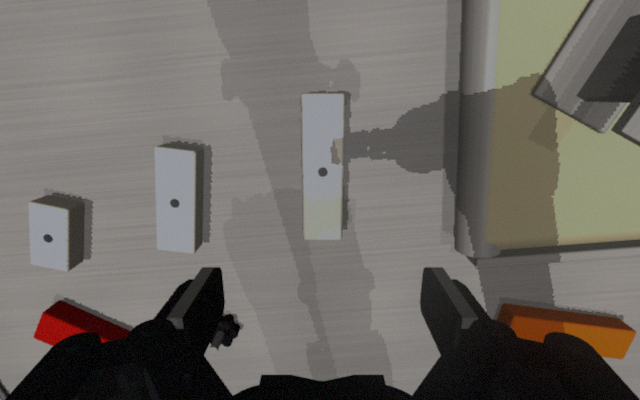

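The wrist view agrees with the prediction to within about 1 px: the dot is at (322,172) and the corners at (302,94), (344,94), (342,240) and (304,240). Descending in two stages.

Request:
apply_moves(
  dp=[
    [1,0,50],
    [1,0,100],
    [1,0,150],
    [1,0,190],
    [1,0,215],
    [1,0,230],
    [1,0,236],
    [1,0,241],
    [1,0,241],
    [1,0,241],
  ],
  turn=[0,0,0,0,0,0,0,0,0,0],
  fingers=[85,85,85,85,85,85,85,85,85,85],
)

```text
time_s: 2.75
eef_pos: [0.5215, 0.0449, 0.0057]
orientation: [-0.0, 0.999, -0.043, 0.0]
contact_force: [-0.4, 0.3, 0.2]
gripper_width: 0.0851
```

Request:
apply_moves(
  dp=[
    [0,0,0],
    [0,0,0],
    [0,0,0],
    [0,0,0],
    [0,0,0],
    [0,0,0],
    [0,0,0],
    [0,0,0],
  ],
  turn=[0,0,0,0,0,0,0,0],
  fingers=[38,38,38,38,38,38,38,38],
)

```text
time_s: 3.55
eef_pos: [0.5223, 0.045, 0.0065]
orientation: [-0.0, 0.999, -0.043, 0.001]
contact_force: [-0.4, -0.1, 5.3]
gripper_width: 0.0429
```

Request:
apply_moves(
  dp=[
    [0,0,-5],
    [0,0,-20],
    [0,0,-50],
    [0,0,-90],
    [0,0,-130],
    [0,0,-170],
    [0,0,-200],
    [0,0,-210],
    [0,0,-210],
    [0,0,-210],
  ],
  turn=[0,0,0,0,0,0,0,0,0,0],
  fingers=[20,20,20,20,20,20,20,20,20,20],
)

```text
time_s: 4.55
eef_pos: [0.5208, 0.0448, 0.2149]
orientation: [0.0, 0.999, -0.043, -0.0]
contact_force: [-0.1, -0.3, -2.3]
gripper_width: 0.0427
```

Run:
```python
from h import *
o,T=tcp(); im=eyes.camera('wrist'); np.save('T2.npy',T)
cv2.imwrite('pics/w2.png',im[:,:,::-1]); print(T.round(4),o['gripper_width'],o['contact_force'])
a=np.arctan2(T[1,0],T[0,0]); print('turn',a-(2.6145-np.pi)); print(T[:3,:3].T@(np.array([.6055,-.2075,T[2,3]])-T[:3,3])*1000)
s=eyes.camera('scene'); cv2.imwrite('pics/s2.png',s[:,:,::-1])
```

```text
[[ 9.963e-01 -8.630e-02 -1.000e-03  5.208e-01]
 [-8.630e-02 -9.963e-01 -0.000e+00  4.480e-02]
 [-1.000e-03  1.000e-04 -1.000e+00  2.149e-01]
 [ 0.000e+00  0.000e+00  0.000e+00  1.000e+00]] 0.042746921033868776 [-0.14571413 -0.2514733  -2.3179921 ]
turn 0.44066658758724303
[ 1.06126609e+02  2.44055971e+02 -7.83536657e-02]
```

View pics/w2.png

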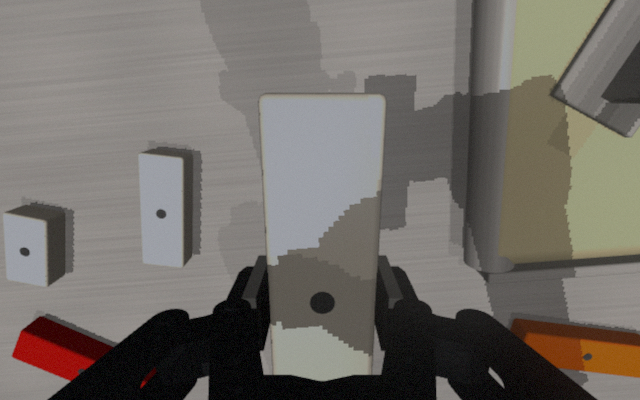

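View pics/s2.png

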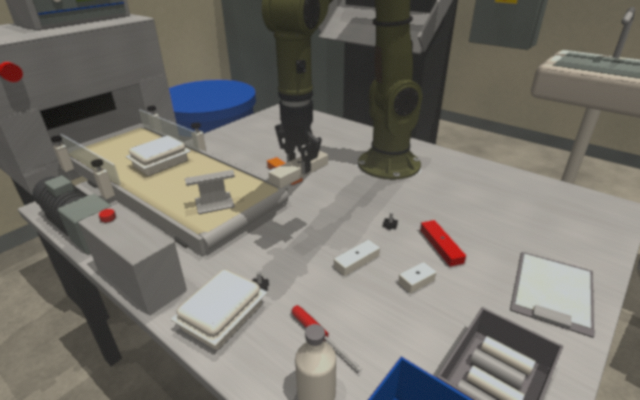

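The bar is held, with its dot at (322,302) and its far edge running (260,95) to (385,95). I'll check its pitch and offset against a level-bar prediction.

Run:
```python
from h import *
c=eyes.get_calibration('wrist');E=c['T_tool_cam'];Ei=np.linalg.inv(E)
for th in (0,.05,-.05,.1):
  for name,x,y in (('dot',0,0),('far',.08,.022),('far',.08,-.022)):
    # pitch about tool y; +th = far end lower (toward +z)
    p=[x*np.cos(th),y,-.0235+x*np.sin(th),1]; q=Ei@p; print(th,name,(q[:2]/q[2]*c['fx']+[c['cx'],c['cy']]).round(1))
```

```text
0 dot [321.  300.7]
0 far [387.5  89.3]
0 far [253.8  89.4]
0.05 dot [321.  300.7]
0.05 far [385.3  89.9]
0.05 far [256.1  90. ]
-0.05 dot [321.  300.7]
-0.05 far [389.8  89.4]
-0.05 far [251.5  89.5]
0.1 dot [321.  300.7]
0.1 far [383.3  91. ]
0.1 far [258.2  91.1]
```

Run:
```python
from h import *
im=cv2.imread('pics/w2.png'); cv2.imwrite('pics/w2c.png',cv2.resize(im[85:235,245:400],None,fx=3.8,fy=3.8,interpolation=cv2.INTER_CUBIC))
c=eyes.get_calibration('wrist');E=c['T_tool_cam'];Ei=np.linalg.inv(E)
for th in (0,.05,.1):
  w=[]
  for x in (.078,.05,.03):
    r=[]
    for y in (.022,-.022):
      q=Ei@[x*np.cos(th),y,-.0235+x*np.sin(th),1]; r.append(q[:2]/q[2]*c['fx']+[c['cx'],c['cy']])
    w.append((r[0][1].round(),(r[0][0]-r[1][0]).round(1)))
  print(th,w)
```

```text
0 [(np.float64(96.0), np.float64(133.0)), (np.float64(178.0), np.float64(123.8)), (np.float64(231.0), np.float64(117.9))]
0.05 [(np.float64(96.0), np.float64(128.7)), (np.float64(177.0), np.float64(121.4)), (np.float64(229.0), np.float64(116.6))]
0.1 [(np.float64(97.0), np.float64(124.7)), (np.float64(176.0), np.float64(119.0)), (np.float64(228.0), np.float64(115.3))]
```

View pics/w2c.png

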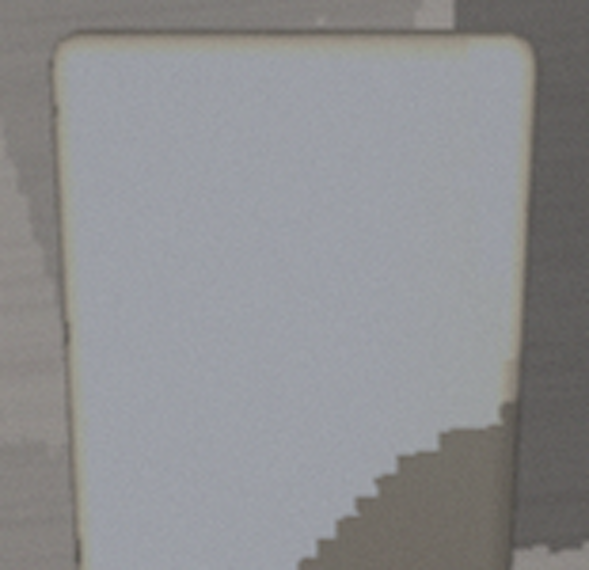

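The bar is held near its middle, with the far end drooping about 0.05 rad at most. Moving over the stand.

Request:
apply_moves(
  dp=[
    [15,35,0],
    [30,70,0],
    [45,105,0],
    [60,140,0],
    [75,175,0],
    [90,208,0],
    [100,232,0],
    [106,244,0],
    [106,244,0],
    [106,244,0],
  ],
  turn=[0.06,0.13,0.2,0.26,0.32,0.38,0.42,0.44,0.44,0.44],
  fingers=[20,20,20,20,20,20,20,20,20,20],
)

```text
time_s: 5.65
eef_pos: [0.6049, -0.2053, 0.2131]
orientation: [-0.001, 0.966, -0.259, -0.002]
contact_force: [-0.2, 0.5, -0.3]
gripper_width: 0.0429
```

Run:
```python
from h import *
o,T=tcp(); im=eyes.camera('wrist'); np.save('T3.npy',T)
cv2.imwrite('pics/w3.png',im[:,:,::-1]); print(T.round(4),o['gripper_width'],o['contact_force'])
a=np.arctan2(T[1,0],T[0,0]); print('turn',a-(2.6145-np.pi)); print(T[:3,:3].T@(np.array([.6055,-.2075,T[2,3]])-T[:3,3])*1000)
s=eyes.camera('scene'); cv2.imwrite('pics/s3.png',cv2.resize(s[100:260,120:360,::-1],None,fx=3.3,fy=3.3,interpolation=cv2.INTER_CUBIC))
```

```text
[[ 8.658e-01 -5.003e-01 -3.800e-03  6.049e-01]
 [-5.003e-01 -8.658e-01  2.400e-03 -2.053e-01]
 [-4.500e-03 -2.000e-04 -1.000e+00  2.131e-01]
 [ 0.000e+00  0.000e+00  0.000e+00  1.000e+00]] 0.04290160452420641 [-0.20016114  0.53404638 -0.31285789]
turn 0.0031157003226021107
[ 1.61681478  1.58999894 -0.00760091]
```

View pics/w3.png

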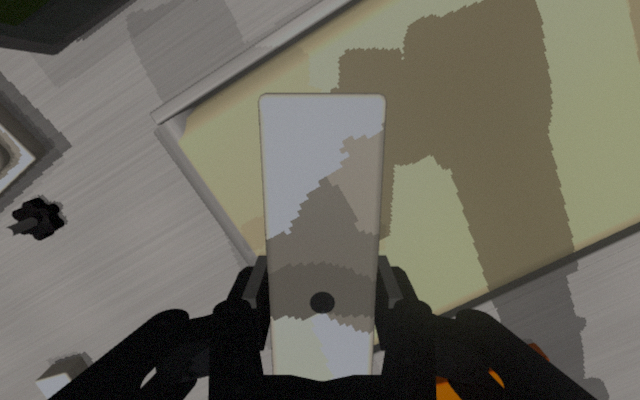

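View pics/s3.png

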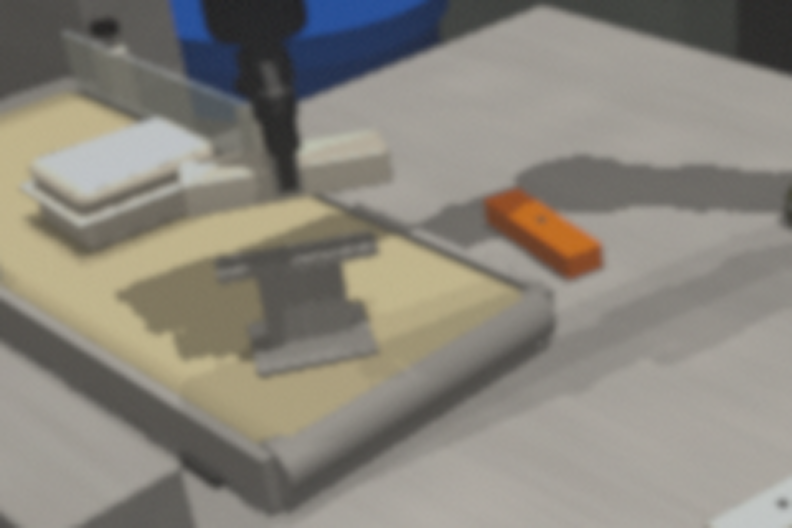

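The bar is above the rail and parallel to it, 1.6 mm short in both tool axes. I'll lower to about 5 mm above the rail and check.

Request:
apply_moves(
  dp=[
    [2,2,15],
    [2,2,30],
    [2,2,40],
    [2,2,46],
    [2,2,50],
    [2,2,50],
    [2,2,50],
  ],
  turn=[0,0,0,0,0,0,0],
  fingers=[20,20,20,20,20,20,20],
)

```text
time_s: 6.45
eef_pos: [0.606, -0.2075, 0.1643]
orientation: [-0.0, 0.966, -0.258, -0.001]
contact_force: [0.4, -0.3, -1.6]
gripper_width: 0.0432
```

Run:
```python
from h import *
o,T=tcp(); print(o['time_s'],T.round(4),o['gripper_width'],o['contact_force'])
a=np.arctan2(T[1,0],T[0,0]); print('turn',a-(2.6145-np.pi)); print(T[:3,:3].T@(np.array([.6055,-.2075,T[2,3]])-T[:3,3])*1000)
s=eyes.camera('scene'); cv2.imwrite('pics/s4.png',cv2.resize(s[130:230,160:280,::-1],None,fx=6,fy=6,interpolation=cv2.INTER_CUBIC))
s=eyes.camera('top'); cv2.imwrite('pics/t4.png',cv2.resize(s[90:190,380:500,::-1],None,fx=6,fy=6,interpolation=cv2.INTER_CUBIC))
```

```text
6.45 [[ 8.664e-01 -4.994e-01 -1.900e-03  6.060e-01]
 [-4.994e-01 -8.664e-01  1.400e-03 -2.075e-01]
 [-2.400e-03 -2.000e-04 -1.000e+00  1.643e-01]
 [ 0.000e+00  0.000e+00  0.000e+00  1.000e+00]] 0.04317818130187974 [ 0.351826   -0.26579975 -1.57495368]
turn 0.004233823384916624
[-0.45852475  0.29526114  0.0010119 ]
```

View pics/s4.png

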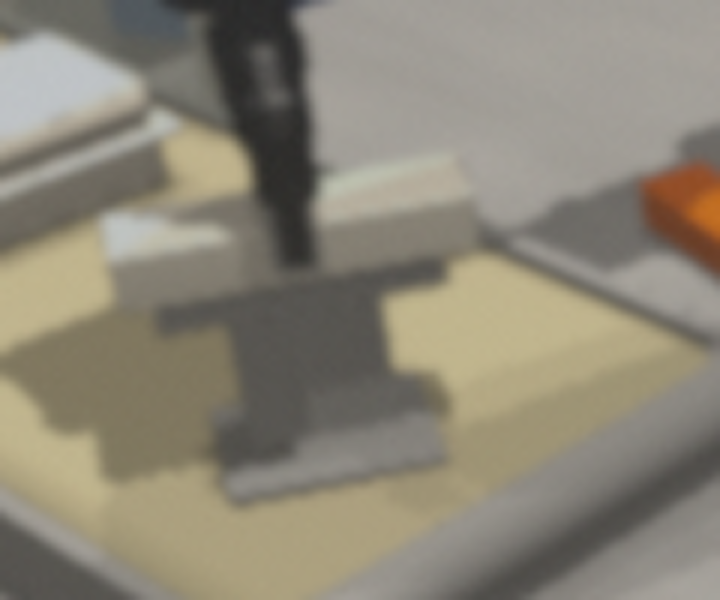

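View pics/t4.png

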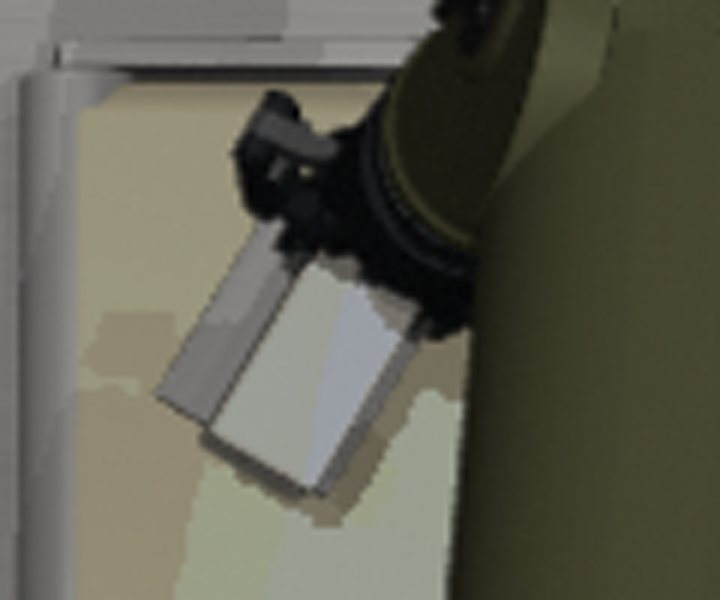

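In both views the bar overhangs the rail evenly and lines up with it, just above the rail. Now lowering slowly.

Request:
apply_moves(
  dp=[
    [0,0,2],
    [0,0,3],
    [0,0,4],
    [0,0,5],
    [0,0,6],
    [0,0,6],
  ],
  turn=[0,0,0,0,0,0],
  fingers=[20,20,20,20,20,20],
)

```text
time_s: 7.15
eef_pos: [0.6061, -0.2075, 0.1584]
orientation: [-0.0, 0.966, -0.258, -0.001]
contact_force: [-0.4, 0.2, -1.9]
gripper_width: 0.0425
```

Run:
```python
from h import *
o,T=tcp(); print(o['time_s'],o['eef_pos'],o['contact_force'],o['ft_torque'])
s=eyes.camera('scene'); cv2.imwrite('pics/s5.png',cv2.resize(s[130:230,160:280,::-1],None,fx=6,fy=6,interpolation=cv2.INTER_CUBIC))
```

```text
7.15 [ 0.60606467 -0.20749013  0.1583889 ] [-0.37367891  0.15588668 -1.92451764] [-0.07289361 -0.02235588 -0.04245051]
```

View pics/s5.png

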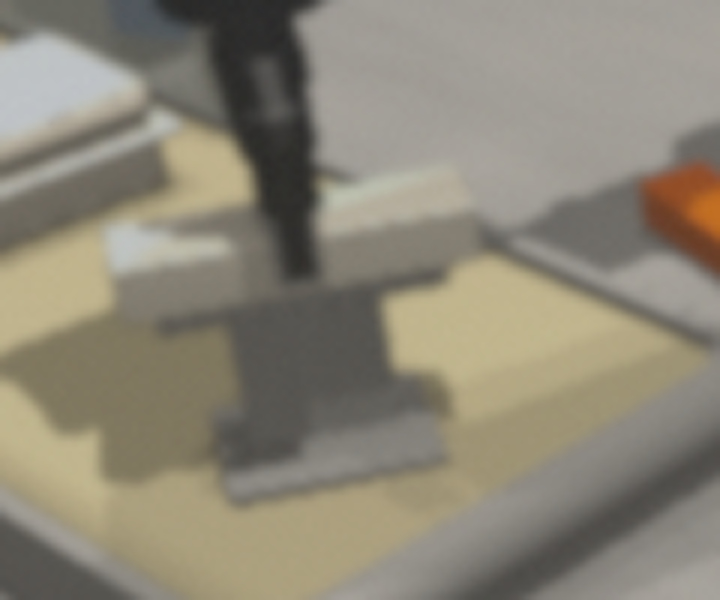

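No contact yet: the force is -1.9 N, which is the bar's weight. Continuing in 1 mm steps.

Request:
apply_moves(
  dp=[
    [0,0,1],
    [0,0,2],
    [0,0,2],
    [0,0,2],
  ],
  turn=[0,0,0,0],
  fingers=[20,20,20,20],
)

```text
time_s: 7.6
eef_pos: [0.6061, -0.2075, 0.1567]
orientation: [-0.0, 0.966, -0.258, -0.001]
contact_force: [-0.2, 0.3, 0.2]
gripper_width: 0.0427
```

Request:
apply_moves(
  dp=[
    [0,0,1],
    [0,0,1],
    [0,0,1],
  ],
  turn=[0,0,0],
  fingers=[20,20,20],
)

```text
time_s: 7.9
eef_pos: [0.6062, -0.2074, 0.1565]
orientation: [-0.0, 0.966, -0.258, -0.001]
contact_force: [-3.7, 0.5, 5.6]
gripper_width: 0.043
```

Request:
apply_moves(
  dp=[
    [0,0,1],
    [0,0,1.5],
    [0,0,1.5],
  ],
  turn=[0,0,0],
  fingers=[20,20,20],
)

```text
time_s: 8.2
eef_pos: [0.6062, -0.2075, 0.1565]
orientation: [-0.0, 0.966, -0.258, -0.0]
contact_force: [-4.5, 1.6, 8.0]
gripper_width: 0.043
```

Run:
```python
from h import *
o,T=tcp(); print(o['time_s'],o['eef_pos'],o['contact_force'],o['ft_torque'])
s=eyes.camera('scene'); cv2.imwrite('pics/s6.png',cv2.resize(s[130:230,160:280,::-1],None,fx=6,fy=6,interpolation=cv2.INTER_CUBIC))
```

```text
8.2 [ 0.60618988 -0.20745543  0.15649874] [-4.52823228  1.62100973  8.03689718] [ 0.24044803  0.88078054 -0.00283125]
```

View pics/s6.png

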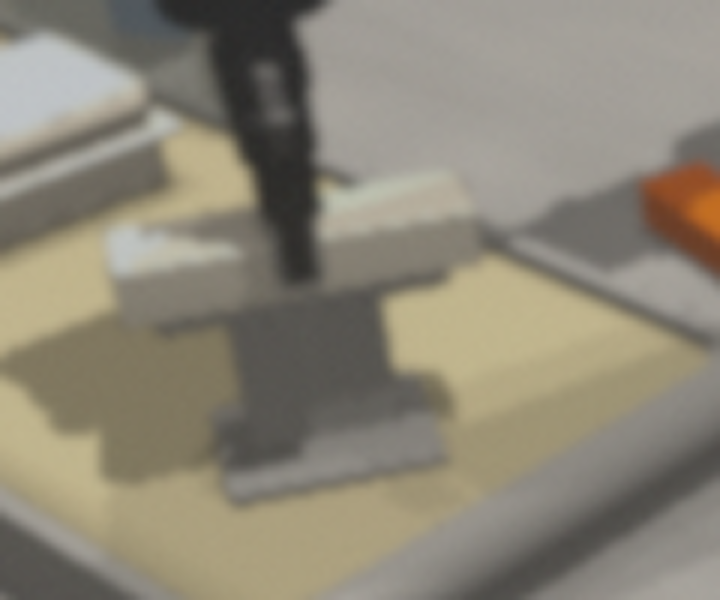

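The bar is seated with 8 N of contact. Opening in place, then retreating straight up.

Request:
apply_moves(
  dp=[
    [0,0,0],
    [0,0,0],
    [0,0,0],
    [0,0,0],
    [0,0,0],
    [0,0,0],
  ],
  turn=[0,0,0,0,0,0],
  fingers=[50,60,70,80,80,80],
)

```text
time_s: 8.85
eef_pos: [0.6062, -0.2075, 0.1563]
orientation: [-0.0, 0.966, -0.259, -0.001]
contact_force: [-0.4, -0.3, 0.3]
gripper_width: 0.0798
```

Request:
apply_moves(
  dp=[
    [0,0,-10],
    [0,0,-30],
    [0,0,-60],
    [0,0,-95],
    [0,0,-120],
    [0,0,-130],
    [0,0,-130],
  ],
  turn=[0,0,0,0,0,0,0],
  fingers=[80,80,80,80,80,80,80],
)

```text
time_s: 9.55
eef_pos: [0.6071, -0.2076, 0.2883]
orientation: [0.0, 0.966, -0.258, 0.001]
contact_force: [0.3, 0.7, -0.8]
gripper_width: 0.0795
```

Run:
```python
from h import *
o,T=tcp(); im=eyes.camera('wrist'); np.save('T7.npy',T); print(o['time_s'],o['eef_pos'],o['contact_force'],o['gripper_width'])
cv2.imwrite('pics/w7.png',im[:,:,::-1])
s=eyes.camera('scene'); cv2.imwrite('pics/s7.png',cv2.resize(s[130:230,160:280,::-1],None,fx=6,fy=6,interpolation=cv2.INTER_CUBIC))
c=eyes.get_calibration('wrist');Ei=np.linalg.inv(T@c['T_tool_cam'])
a=2.6145;u=np.array([np.cos(a),np.sin(a),0]);v=np.array([-u[1],u[0],0])
for i,j in [(0,0),(1,1),(1,-1),(-1,-1),(-1,1)]:
    q=Ei@np.r_[np.array([.6055,-.2075,.18])+u*.08*i+v*.022*j,1]; print((q[:2]/q[2]*c['fx']+[c['cx'],c['cy']]).round(1))
```

```text
9.55 [ 0.6070793  -0.20757202  0.28827852] [ 0.25206252  0.71589118 -0.83484666] 0.07948353600180072
[322.8 205.3]
[348.7 296.5]
[296.2 296.3]
[291.8  95.8]
[354.9  96.1]
```

View pics/w7.png

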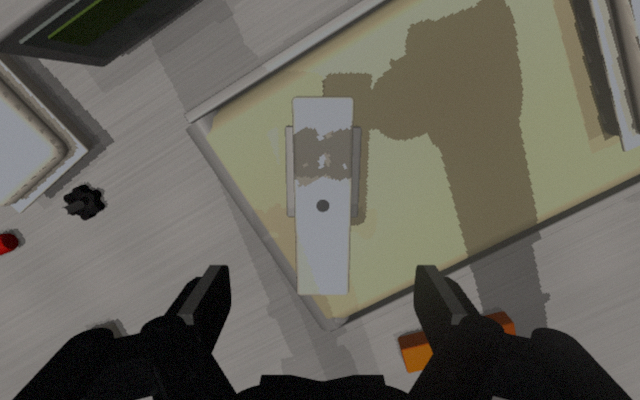

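View pics/s7.png

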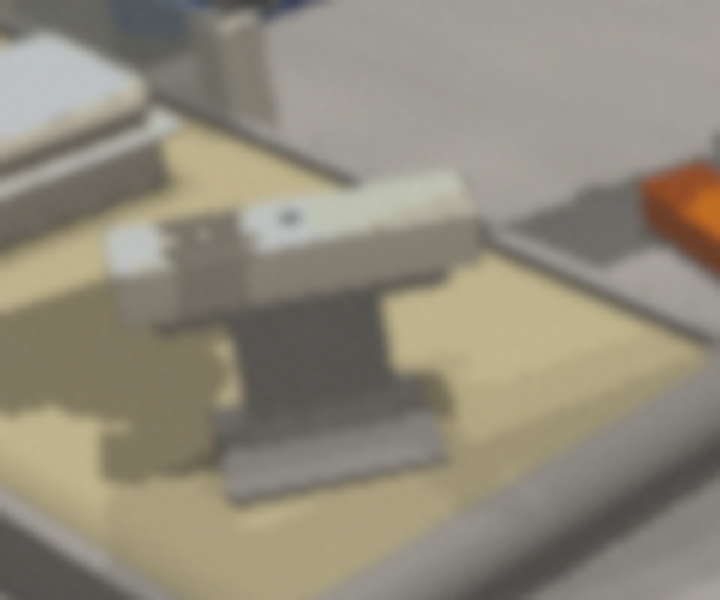

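The bar sits level on the rail. Its dot is at (322.5,206), against (322.8,205.3) predicted for perfect centring, and its corners also match. The foot shows symmetrically on both sides, and the gripper is clear. Handing in.

Run:
```python
from h import *
print(ticket.job_done())
```

```text
the job is handed in; nothing more can be done
None
```

The longest bar, found at top-camera pixel (326,182), is now on the stand's rail and released, and the job is handed in. I gripped it at its middle, lowered it in millimetre steps until it touched with about 8 N, opened the fingers and backed straight up. This took about 10 s of the 37 s allowed.

- **Placement:** in the last wrist picture, the dot and corners were within about 1–2 px (roughly 1 mm) of where a centred, aligned, level bar should appear. The side view showed it flat on the rail with even overhang. The gripper was about 0.1 m clear of it.
- **Slight tilt while carried:** one end hung about 0.05 rad low in the grip. It levelled out when the bar was pressed onto the rail and released.
- **Other bars:** I never went near the middle bar, the short bar or the coloured look-alikes. The middle and short bars were last seen in place just after the lift; I did not measure their positions again at the end.

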